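# Roll the hearth panel's strips flush beside the jiko

### The arm

A 6-joint arm with a two-finger parallel gripper is mounted at the origin on the work surface. World frame = base frame: x ahead of the robot, y to its left, z up, the work surface at z = 0. Lengths are in m, angles in rad, forces in N, time in s.
With the tool pointing down it reaches from about 0.375 to 0.975 m from the base axis. Payload 3.8 kg.
Tool frame: the origin (TCP) lies on the centre line of the jaws, within the pads' length; the fingertips stand 17 mm ahead of it and the grasp point (between the pads) lies 2 mm behind it (bot.tip_extent is the distance from the TCP to the fingertips, in m); z points along the fingers, y is the line along which they close (so a half turn about z gives the same grasp; the last joint's range is limited). The gripper opens to 85 mm and grips with 20 to 120 N. Pads are 22 mm wide; open, the fingers measure 114 mm over their backs; the gripper's body (76 mm by 85 mm) begins 54 mm behind the grasp point. The pads swing forward as they close: fully open they stand 13 mm farther back than shut.
Start: joints at [-1.333, 0.264, 1.604, -0, 1.274, -0.037], TCP at [0.183, -0.65, 0.227] pointing down, gripper open.
Joint ranges: [-2.63, 2.63], [-0.94, 2.18], [0.31, 2.57], [-1.31, 4.45], [0, 2.66], [-2.55, 2.55]. Speed limits (rad/s): [2.57, 2.57, 3.14, 3.14, 3.14, 3.14].

### API

Orientations are given as a rotation vector (axis times angle).
In Python, from workcell import readout, read_camera, finish_job, bot gives the robot as it stands.
- The arm moves only by the tool jog_arm, never from a script. Its argument "deltas" is one flat list of numbers, 7 for each row, row after row: the shift along the tool's x, y, z in m, then the turn, a rotation vector about the tool's x, y, z in degrees, then the gripper command: -1 is shut, 1 is fully open, values between are in proportion. A call has 1 to 8 rows; each row is the pose to reach, as a shift and turn from the pose commanded when the call began, along the tool's axes at that moment; what a row does not reach only later rows make up. A row lasts 1/10 s, in which the tool goes at most 50 mm and 8.59 degrees, less where a joint would pass 70% of its speed; a pose out of reach is approached as far as the arm can. A call with a gripper value outside its range is refused whole. The fingers move at their own pace and stop on an object; "squeeze" is the grip in N (left out, the last holds). Time passes only in rows, so rows that repeat a pose let the fingers close. It gives the time, the measured TCP pose, the force, the opening and the grip force at its end, in the units of the state.
- readout.read_state(): the state, without advancing time (a new reading comes with each control period).
- read_camera(name): name is "scene" or "top"; returns a dict with "color" (480x640x3 uint8, blue, green, red), "fx", "fy", "cx", "cy" (pixels), "dist" ([k1, k2, p1, p2, k3] as OpenCV has them; the pictures are not rectified), "origin" and "attitude" of the camera in the world. Camera axes: x right, y down, z forward; pixel columns grow to the right and rows downward; lengths in m; the calibration is good to about 2 mm. A picture is of the moment at which its call begins. There is no depth.
- finish_job(): hands the job in; it is judged then, once.
The state is a dict: "time": time; "q": joint angles; "joint_vel": joint speeds; "joint_torque": joint torques, N m; "tool_pos": TCP position; "tcp_rot": TCP orientation; "wrist_force": force on the tool from outside, world axes, zero at the start; "torque": the same for the moment, N m; "width": opening from 0.0 (shut) to 1.0 (fully open); "grip_force": force on a finger pad.
Only numpy, scipy, OpenCV 4.12 (cv2) and the standard library are available. Lean on these libraries where they do the work, as an engineer would, in place of code of your own. Each camera call takes 0.05 s, during which the arm holds its last target. There are 200 camera calls.

### The job

Pick up the small hand roller by its wooden bar and, pressing down firmly, roll it along the hearth panel until all three aluminium strips have gone down flush with the frame; push the strips only with the roller, not with the gripper. Then set the roller down upright on the floor, clear of the panel, and let it go. Leave the scrubbing brush with the same kind of handle where it stands.

Things in the scene. Friction and masses are not known exactly. Their poses are not given: they have to be found in the camera images.
- roller_grip (a point): Hand roller, 106 x 88 x 105 mm high, 0.3 kg: two free black drums (40 mm dia, 90 mm long, axles 48 mm apart) under a steel carriage; stands on them. Point: centre of its wooden bar handle, 95 mm above the drums' underside. x: along bar and axles (posts at +-36 mm), y: rolling direction (grip across y: bar 20 mm wide, 20 high, 31 clear below), z up. Its weight alone presses no strip down.
- panel_top (a point): Hearth panel fixed to the floor: dark steel frame 140 x 220 mm, 14 mm high, filled by three bare aluminium strips side by side, at first up to 5 mm proud of it. Point: the panel's centre at the level of the frame's top, 14 mm above the floor. y: along its length, the way to roll (strips fill -90 to +90 mm); x: across it (strips 112 mm wide); z up.
- brush_grip (a point): Scrubbing brush, not to be used: the same wooden bar handle over a solid flat block and dark bristles 100 x 90 x 54 mm, no drums; 105 mm high. The point is the centre of its bar, 95 mm above the floor; axes as the roller's.
- strip_a (a joint): Slide of the first aluminium strip (112 x 58 mm, its middle 60 mm from the panel's centre towards -y of the panel), m: 0 = 5 mm proud of the frame, 0.005 = fully down, flush. It starts 0 to 1 mm down, goes down only when pushed with more than about 6 N, and stays where it is left.
- strip_b (a joint): Slide of the middle aluminium strip (112 x 58 mm, its middle at the panel's centre), m: 0 = 5 mm proud of the frame, 0.005 = fully down, flush. It starts 0 to 1 mm down, goes down only when pushed with more than about 6 N, and stays where it is left.
- strip_c (a joint): Slide of the last aluminium strip (112 x 58 mm, its middle 60 mm from the panel's centre towards +y of the panel), m: 0 = 5 mm proud of the frame, 0.005 = fully down, flush. It starts 0 to 1 mm down, goes down only when pushed with more than about 6 N, and stays where it is left.
- drum_a (a joint): Turn of one drum of the roller, rad; it turns freely either way as the roller is rolled (1 rad per 20 mm).
There are look-alikes about, which are no part of the job. Leave any red look-alike of the part that bears roller_grip alone.

How it is judged:
By the outcome, as a careful person would: the job done as asked, in the order asked, and still so for the second after the job is handed in, with the robot touching nothing.
It also fails if it takes over 54 s, if anything falls off the work surface, if the arm or the gripper's body presses on something with over 40 N, if the wrist force passes 120 N, or if a joint passes its speed limit or range.

## Working session

There is one attempt and no reset: what is moved stays moved. The work goes in short steps, Python scripts to look and compute and a tool call to move; the robot and the scene stay as the last step left them, time stands still between calls to the robot, and variables do not carry over. Pictures are saved under pics/ and viewed, at most 10 in all, crops included, and the job is handed in when it is done.

Besides the shell and the picture viewer there is one more tool, called after "Request:" by a JSON object that holds its "op" and its "data". jog_arm: Moves the arm, as the interface text tells. Its arguments: {"type":"object","properties":{"deltas":{"type":"array"},"squeeze":{"type":"number"}},"required":["deltas"]}

```bash
mkdir -p pics
python3 - <<'E'
from workcell import readout, read_camera, bot
import cv2
for n in("scene","top"):
    c=read_camera(n); cv2.imwrite(f"pics/{n}0.png",c["color"]); print(n,c["fx"],c["origin"],c["attitude"],c["dist"])
s=readout.read_state();print(s["time"],s["tool_pos"],s["tcp_rot"],s["wrist_force"],bot.tip_extent)
E
```

```text
scene 523.5490690551792 [ 1.06994256 -0.46703795  0.87586169] [-2.12100824 -1.10402827  0.45157515] [-0.077115  0.        0.        0.        0.      ]
top 558.4239732763286 [0.31770792 0.01800012 1.0955522 ] [-2.16668018  2.16286195 -0.07530036] [-0.16825987  0.          0.          0.          0.        ]
0.1 [ 0.18300128 -0.64899965  0.22566532] [-3.10992453e+00 -4.30032652e-01  3.26481990e-04] [-0.31545299  0.2099244  -0.13967358] 0.017
```

View pics/scene0.png

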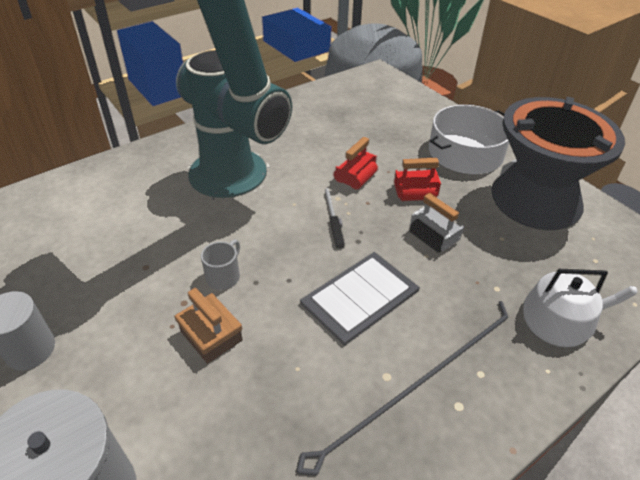

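View pics/top0.png

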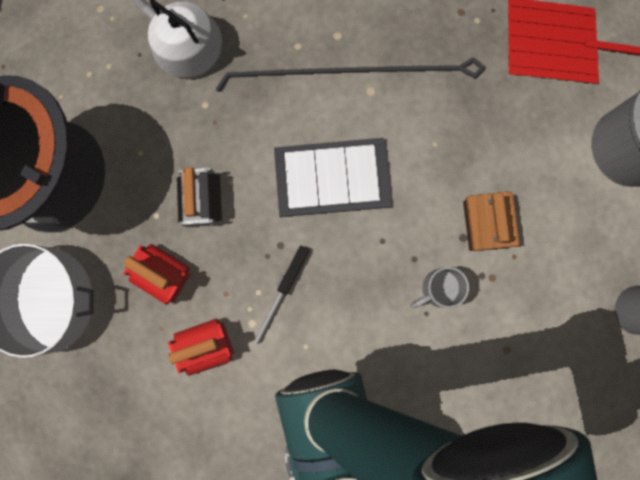

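```bash
cat > h.py <<'E'
import numpy as np, cv2
from workcell import read_camera
from scipy.spatial.transform import Rotation as R
def ray(c,uv):
    K=np.array([[c["fx"],0,c["cx"]],[0,c["fy"],c["cy"]],[0,0,1.]])
    p=cv2.undistortPoints(np.array([[uv]],float),K,np.array(c["dist"]))[0,0]
    return np.array(c["origin"]),R.from_rotvec(c["attitude"]).apply([*p,1])
def onz(c,uv,z):
    o,d=ray(c,uv); return o+d*(z-o[2])/d[2]
def proj(c,P):
    K=np.array([[c["fx"],0,c["cx"]],[0,c["fy"],c["cy"]],[0,0,1.]])
    r=R.from_rotvec(c["attitude"]).inv()
    return cv2.projectPoints(np.array(P,float).reshape(-1,1,3),r.as_rotvec(),-r.apply(c["origin"]),K,np.array(c["dist"]))[0][:,0]
E
python3 - <<'E'
import cv2,numpy as np
t=cv2.imread("pics/top0.png");s=cv2.imread("pics/scene0.png")
a=cv2.resize(t[150:240,160:240],None,fx=5,fy=5,interpolation=3)
b=cv2.resize(s[180:270,395:475],None,fx=5,fy=5,interpolation=3)
cv2.imwrite("pics/c1.png",np.hstack([a,b]))
cv2.imwrite("pics/c2.png",cv2.resize(t[130:225,265:400],None,fx=5.5,fy=5.5,interpolation=3))
E
```

```text
(no output)
```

View pics/c1.png

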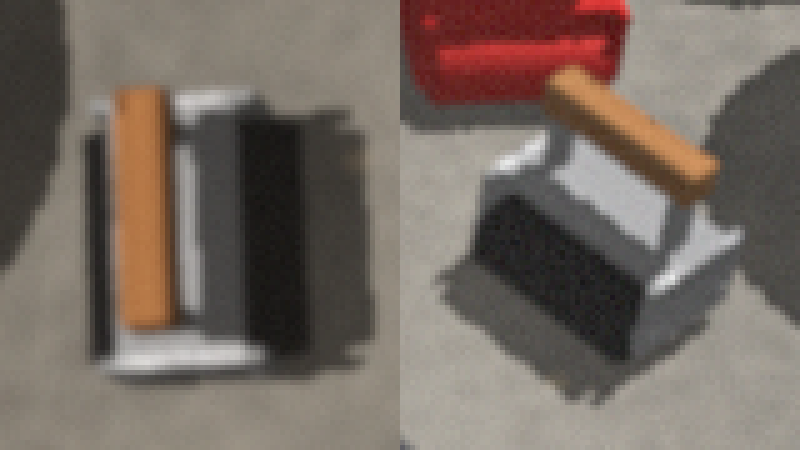

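View pics/c2.png

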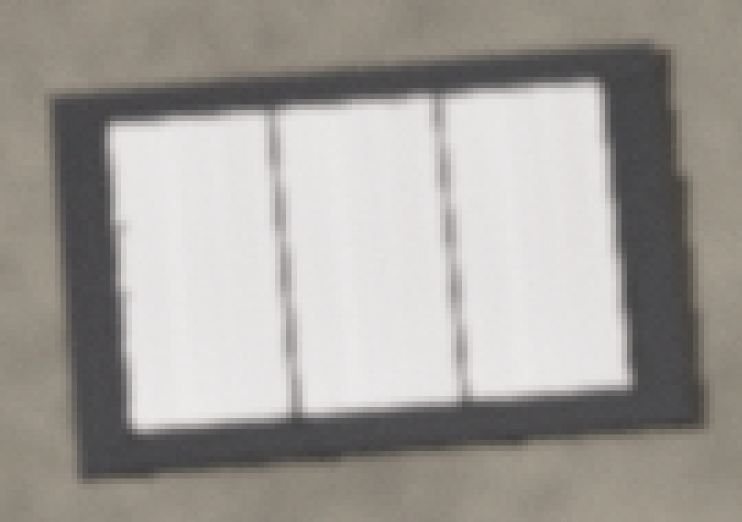

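Run:
```python
from h import *
from scipy.optimize import minimize
t=read_camera("top");s=read_camera("scene")
f=lambda u,v:(265+u/5.5-.4,130+v/5.5-.4)
P=np.array([onz(t,f(*p),.0185) for p in[(107,122),(603,80),(632,385),(130,432)]])
print("strips",P.round(4).tolist(),P.mean(0),[np.linalg.norm(P[i]-P[i-1]) for i in range(4)])
d=(P[1]-P[0]+P[2]-P[3]);print("len dir yaw",np.degrees(np.arctan2(d[1],d[0])))
P=np.array([onz(t,f(*p),.014) for p in[(52,97),(660,45),(705,427),(82,477)]])
print("frame",P.mean(0),[np.linalg.norm(P[i]-P[i-1]) for i in range(4)])
def mask(c,r):
    hsv=cv2.cvtColor(cv2.resize(c["color"],None,fx=4,fy=4,interpolation=cv2.INTER_CUBIC),cv2.COLOR_BGR2HSV)
    m=cv2.inRange(hsv,(5,90,60),(22,255,255));o=np.zeros_like(m);x0,y0,x1,y1=[4*v for v in r];o[y0:y1,x0:x1]=m[y0:y1,x0:x1];return o>0
M=[(t,mask(t,(175,150,225,230))),(s,mask(s,(415,185,475,232)))]
def box(q):
    x,y,a,L=q;c,n=np.cos(a),np.sin(a)
    return [[x+i*L/2*c-j*.01*n,y+i*L/2*n+j*.01*c,.095+k*.01] for i in(-1,1) for j in(-1,1) for k in(-1,1)]
def cost(q):
    e=0
    for c,m in M:
        h=cv2.convexHull(((proj(c,box(q))+.5)*4-.5).astype(np.float32)).round().astype(int)
        o=np.zeros(m.shape,np.uint8);cv2.fillConvexPoly(o,h,1);e+=((o>0)!=m).sum()/m.sum()
    return e
p=onz(t,(189,191.6),.105);b=onz(t,(189,215),.105)-p
q0=[p[0],p[1],np.arctan2(b[1],b[0]),.088];print(q0,cost(q0))
best=min((minimize(cost,q0,method="Nelder-Mead",options=dict(initial_simplex=np.array([q0]+[np.array(q0)+k*np.eye(4)[i]*[.008,.008,.1,.008][i] for i in range(4)]))) for k in(1,-1,.5)),key=lambda r:r.fun)
print("bar",best.x,np.degrees(best.x[2]),best.fun,[m.sum() for _,m in M])
# brush-to check axis
```

```text
strips [[0.5964, 0.1192, 0.0185], [0.6115, -0.0593, 0.0185], [0.5002, -0.0686, 0.0185], [0.4834, 0.1096, 0.0185]] [0.54786388 0.02522212 0.0185    ] [np.float64(0.1133816031060175), np.float64(0.17912171360267612), np.float64(0.11168351359802839), np.float64(0.1789983239284446)]
len dir yaw -84.8713828020953
frame [0.54666038 0.02285458 0.014     ] [np.float64(0.139669735156069), np.float64(0.22096479126668642), np.float64(0.14073491012460124), np.float64(0.2225812513819396)]
[np.float64(0.5013286775452406), np.float64(0.28476173133653465), np.float64(-3.110736180644282), 0.088] 0.8225727741174877
bar [ 0.50264294  0.28952912 -3.08182669  0.08469823] -176.57566258313793 0.4410007516443101 [np.int64(8768), np.int64(6470)]
```

Run:
```python
from h import *
t=read_camera("top");s=read_camera("scene")
out=[]
def bx(cx,cy,a,hx,hy,z0,z1):
    c,n=np.cos(a),np.sin(a)
    return [[cx+i*hx*c-j*hy*n,cy+i*hx*n+j*hy*c,z] for z in(z0,z1) for i,j in((-1,-1),(1,-1),(1,1),(-1,1))]
def draw(c,im,k,x0,y0,P,col):
    p=((proj(c,P)+.5-[x0,y0])*k).astype(int)
    for z in(0,4):cv2.polylines(im,[p[z:z+4]],True,col,1)
for c,x0,y0 in((t,160,150),(s,395,180)):
    im=cv2.resize(c["color"][y0:y0+90,x0:x0+80],None,fx=5,fy=5,interpolation=3)
    a=np.radians(3.4)
    draw(c,im,5,x0,y0,bx(.5026,.2895,a,.0424,.01,.085,.105),(0,255,0))
    draw(c,im,5,x0,y0,bx(.5026,.2895,a,.053,.044,.0,.02),(255,255,0))
    out.append(im)
cv2.imwrite("pics/c3.png",np.hstack(out))
```

```text
(no output)
```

View pics/c3.png

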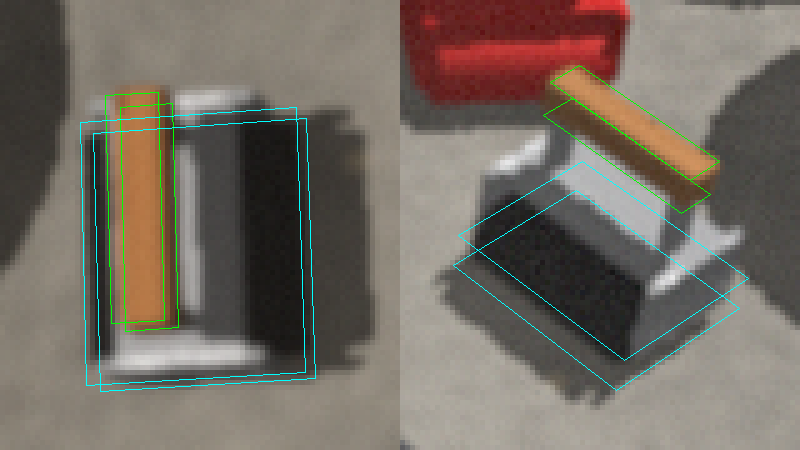

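```bash
cat > d.py <<'E'
import sys
from h import *
from workcell import readout
s=readout.read_state();r=R.from_rotvec(s["tcp_rot"])
x,y,z,yaw=map(float,sys.argv[1:5]);a=np.radians(yaw)/2
T=R.from_rotvec(np.pi*np.array([np.cos(a),np.sin(a),0]))
if len(sys.argv)>5:T=R.from_rotvec(np.array([0,0,0.]))*T
ex=r.as_matrix()[:,0]
print("t",s["time"],"pos",s["tool_pos"].round(4) if hasattr(s["tool_pos"],"round") else s["tool_pos"],"yaw",np.degrees(np.arctan2(ex[1],ex[0])),"q",np.round(s["q"],2),"F",np.round(s["wrist_force"],1))
print("d",(r.inv().apply(np.array([x,y,z])-s["tool_pos"])*1000).round(1),"rot",np.degrees((r.inv()*T).as_rotvec()).round(2))
E
python3 d.py .5 -.25 .225 3.4; python3 d.py .502 .288 .2 3.4
```

```text
t 0.3 pos [ 0.1831 -0.6494  0.2264] yaw 15.743038551157799 q [-1.33  0.26  1.6   0.    1.27 -0.04] F [1.  0.2 0.2]
d [ 413.4 -298.4    1.7] rot [-0.05  0.   12.34]
t 0.3 pos [ 0.1831 -0.6494  0.2264] yaw 15.743038551157799 q [-1.33  0.26  1.6   0.    1.27 -0.04] F [1.  0.2 0.2]
d [ 561.3 -815.7   27.1] rot [-0.05  0.   12.34]
```

Request:
{"op": "jog_arm", "data": {"deltas": [0.413, -0.298, 0, 0, 0, 8, 1, 0.413, -0.298, 0, 0, 0, 12.3, 1, 0.413, -0.298, 0, 0, 0, 12.3, 1, 0.413, -0.298, 0, 0, 0, 12.3, 1, 0.413, -0.298, 0, 0, 0, 12.3, 1, 0.413, -0.298, 0, 0, 0, 12.3, 1, 0.413, -0.298, 0, 0, 0, 12.3, 1, 0.413, -0.298, 0, 0, 0, 12.3, 1], "squeeze": 100}}

```text
time: 1.1
tool_pos: [0.4328, -0.3347, 0.2272]
tcp_rot: [3.14, 0.094, 0.001]
wrist_force: [1.8, -1.6, -0.1]
width: 0.998
grip_force: 0.0
```

```bash
python3 d.py .502 .288 .2 3.4
```

```text
t 1.1 pos [ 0.4328 -0.3347  0.2272] yaw 3.4312725294259816 q [-0.7   0.02  1.88  0.    1.24  0.81] F [ 1.8 -1.6 -0.1]
d [ 106.3 -617.4   26.9] rot [ 0.03 -0.03  0.03]
```

Request:
{"op": "jog_arm", "data": {"deltas": [0.1, -0.617, 0.025, 0, 0, 0, 1, 0.1, -0.617, 0.025, 0, 0, 0, 1, 0.1, -0.617, 0.025, 0, 0, 0, 1, 0.1, -0.617, 0.025, 0, 0, 0, 1, 0.1, -0.617, 0.025, 0, 0, 0, 1, 0.1, -0.617, 0.025, 0, 0, 0, 1, 0.1, -0.617, 0.025, 0, 0, 0, 1, 0.1, -0.617, 0.025, 0, 0, 0, 1]}}

```text
time: 1.9
tool_pos: [0.4719, 0.0633, 0.2113]
tcp_rot: [3.14, 0.094, 0.002]
wrist_force: [-0.0, -0.3, 0.3]
width: 0.999
grip_force: 0.0
```

```bash
python3 d.py .502 .288 .2 3.4
```

```text
t 1.9 pos [0.4719 0.0633 0.2113] yaw 3.4457656254527484 q [ 0.08 -0.11  2.03 -0.    1.22  1.59] F [-0.  -0.3  0.3]
d [  43.6 -222.5   11.3] rot [ 0.   -0.07  0.05]
```

Request:
{"op": "jog_arm", "data": {"deltas": [0.043, -0.22, 0.04, 0, 0, 0, 1, 0.043, -0.22, 0.04, 0, 0, 0, 1, 0.043, -0.22, 0.04, 0, 0, 0, 1, 0.043, -0.22, 0.04, 0, 0, 0, 1, 0.043, -0.22, 0.04, 0, 0, 0, 1, 0.043, -0.22, 0.04, 0, 0, 0, 1, 0.043, -0.22, 0.04, 0, 0, 0, 1, 0.043, -0.22, 0.04, 0, 0, 0, 1]}}

```text
time: 2.7
tool_pos: [0.5016, 0.2826, 0.1711]
tcp_rot: [3.14, 0.094, -0.0]
wrist_force: [-0.8, 0.4, -0.4]
width: 1.003
grip_force: 0.0
```

```bash
python3 d.py .502 .288 .093 3.4
python3 - <<'E'
from h import *
t=read_camera("top");s=read_camera("scene")
a=cv2.resize(t["color"][130:250,140:260],None,fx=3.3,fy=3.3,interpolation=3)
b=cv2.resize(s["color"][130:270,380:500],None,fx=3.3,fy=3.3,interpolation=3)[:396]
cv2.imwrite("pics/g1.png",np.hstack([a,b]))
E
```

```text
t 2.7 pos [0.5016 0.2826 0.1711] yaw 3.415196634271181 q [ 0.47  0.12  1.88 -0.    1.14  1.98] F [-0.8  0.4 -0.4]
d [ 0.7 -5.4 78.1] rot [0.02 0.   0.02]
```

View pics/g1.png

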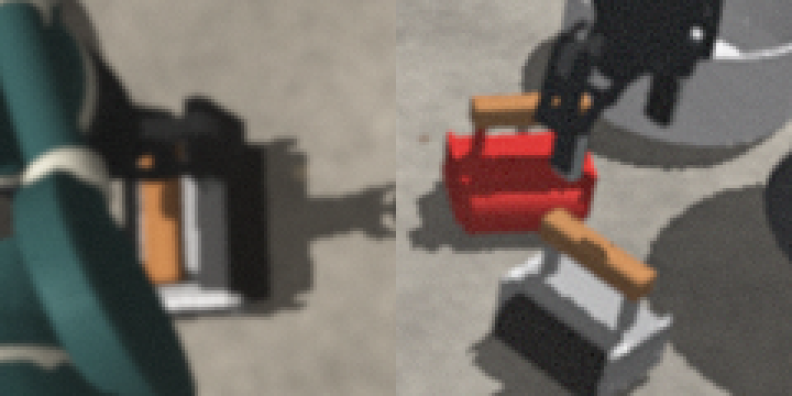

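Request:
{"op": "jog_arm", "data": {"deltas": [0.001, -0.005, 0.02, 0, 0, 0, 1, 0.001, -0.005, 0.04, 0, 0, 0, 1, 0.001, -0.005, 0.06, 0, 0, 0, 1, 0.001, -0.005, 0.077, 0, 0, 0, 1, 0.001, -0.005, 0.077, 0, 0, 0, 1, 0.001, -0.005, 0.077, 0, 0, 0, 1]}}

```text
time: 3.4
tool_pos: [0.5025, 0.2877, 0.0943]
tcp_rot: [3.14, 0.092, -0.0]
wrist_force: [-0.4, -0.6, 0.2]
width: 1.003
grip_force: 0.0
```

Request:
{"op": "jog_arm", "data": {"deltas": [0, 0, 0, 0, 0, 0, 0, 0, 0, 0, 0, 0, 0, -0.3, 0, 0, 0, 0, 0, 0, -0.6, 0, 0, 0, 0, 0, 0, -1, 0, 0, 0, 0, 0, 0, -1, 0, 0, 0, 0, 0, 0, -1, 0, 0, 0, 0, 0, 0, -1, 0, 0, 0, 0, 0, 0, -1], "squeeze": 100}}

```text
time: 4.2
tool_pos: [0.5027, 0.2888, 0.0947]
tcp_rot: [-3.14, -0.095, -0.001]
wrist_force: [-0.7, 0.5, 5.8]
width: 0.188
grip_force: 98.3
```

```bash
python3 d.py .502 .288 .093 3.4
```

```text
t 4.2 pos [0.5027 0.2888 0.0947] yaw 3.4503840274069644 q [0.48 0.2  1.94 0.   1.   1.99] F [-0.7  0.5  5.8]
d [-0.8  0.8  1.7] rot [-0.03 -0.05  0.05]
```

Request:
{"op": "jog_arm", "data": {"deltas": [0, 0, -0.02, 0, 0, 0, -1, 0, 0, -0.04, 0, 0, 0, -1, 0, 0, -0.06, 0, 0, 0, -1, 0, 0, -0.06, 0, 0, 0, -1, 0, 0, -0.06, 0, 0, 0, -1], "squeeze": 110}}

```text
time: 4.7
tool_pos: [0.502, 0.2883, 0.1531]
tcp_rot: [3.14, 0.094, -0.001]
wrist_force: [-0.4, -0.5, -3.9]
width: 0.179
grip_force: 109.2
```

```bash
python3 d.py .543 .0688 .15 5.1
```

```text
t 4.7 pos [0.502  0.2883 0.1531] yaw 3.4474931136906513 q [ 0.48  0.14  1.89 -0.    1.11  1.99] F [-0.4 -0.5 -3.9]
d [ 27.7 221.6   3.1] rot [ 0.02  0.03 -1.65]
```

Request:
{"op": "jog_arm", "data": {"deltas": [0.0035, 0.028, 0, 0, 0, 0, -1, 0.0075, 0.06, 0, 0, 0, -0.5, -1, 0.0115, 0.092, 0, 0, 0, -1, -1, 0.0155, 0.124, 0, 0, 0, -1.65, -1, 0.0195, 0.156, 0, 0, 0, -1.65, -1, 0.024, 0.188, 0, 0, 0, -1.65, -1, 0.0275, 0.21, 0, 0, 0, -1.65, -1, 0.0275, 0.2215, 0, 0, 0, -1.65, -1]}}

```text
time: 5.5
tool_pos: [0.5421, 0.0671, 0.1517]
tcp_rot: [3.138, 0.137, -0.005]
wrist_force: [0.4, 0.7, -2.6]
width: 0.183
grip_force: 109.2
```

Request:
{"op": "jog_arm", "data": {"deltas": [0, 0, 0.01, 0, 0, 0, -1, 0, 0, 0.02, 0, 0, 0, -1, 0, 0, 0.028, 0, 0, 0, -1, 0, 0, 0.028, 0, 0, 0, -1, 0, 0, 0.028, 0, 0, 0, -1]}}

```text
time: 6.0
tool_pos: [0.5426, 0.0699, 0.1252]
tcp_rot: [-3.138, -0.142, 0.002]
wrist_force: [0.4, 0.3, -1.9]
width: 0.182
grip_force: 109.2
```

```bash
python3 d.py .543 .0688 .1087 5.1;python3 - <<'E'
from h import *
t=read_camera("top");s=read_camera("scene")
a=cv2.resize(t["color"][120:240,265:385],None,fx=3.3,fy=3.3,interpolation=3)
b=cv2.resize(s["color"][220:340,300:420],None,fx=3.3,fy=3.3,interpolation=3)
cv2.imwrite("pics/g2.png",np.hstack([a,b]))
E
```

```text
t 6.0 pos [0.5426 0.0699 0.1252] yaw 5.16826185622588 q [0.08 0.11 1.98 0.   1.05 1.56] F [ 0.4  0.3 -1.9]
d [ 0.3  1.1 16.5] rot [-0.01  0.07  0.07]
```

View pics/g2.png

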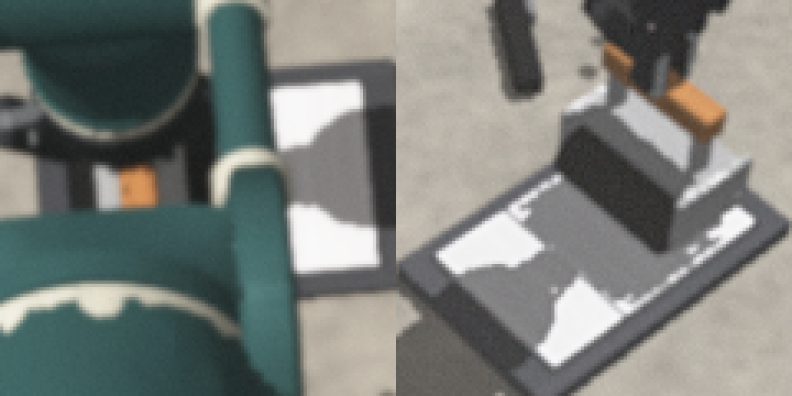

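Request:
{"op": "jog_arm", "data": {"deltas": [0, 0, 0.003, 0, 0, 0, -1, 0, 0, 0.006, 0, 0, 0, -1, 0, 0, 0.008, 0, 0, 0, -1, 0, 0, 0.01, 0, 0, 0, -1, 0, 0, 0.012, 0, 0, 0, -1, 0, 0, 0.012, 0, 0, 0, -1], "squeeze": 120}}

```text
time: 6.7
tool_pos: [0.543, 0.069, 0.1137]
tcp_rot: [3.138, 0.14, -0.001]
wrist_force: [0.7, 0.5, -2.2]
width: 0.174
grip_force: 121.2
```

Request:
{"op": "jog_arm", "data": {"deltas": [0, 0, 0.001, 0, 0, 0, -1, 0, 0, 0.002, 0, 0, 0, -1, 0, 0, 0.003, 0, 0, 0, -1, 0, 0, 0.003, 0, 0, 0, -1]}}

```text
time: 7.1
tool_pos: [0.5436, 0.0691, 0.1126]
tcp_rot: [-3.138, -0.14, -0.001]
wrist_force: [-3.5, -1.5, 7.2]
width: 0.177
grip_force: 122.4
```

Request:
{"op": "jog_arm", "data": {"deltas": [0, 0, 0.001, 0, 0, 0, -1, 0, 0, 0.002, 0, 0, 0, -1, 0, 0, 0.002, 0, 0, 0, -1]}}

```text
time: 7.4
tool_pos: [0.5436, 0.0691, 0.1108]
tcp_rot: [-3.138, -0.14, -0.002]
wrist_force: [-4.4, -0.8, 7.3]
width: 0.178
grip_force: 122.5
```

Request:
{"op": "jog_arm", "data": {"deltas": [0, 0, 0.001, 0, 0, 0, -1, 0, 0, 0.002, 0, 0, 0, -1, 0, 0, 0.002, 0, 0, 0, -1]}}

```text
time: 7.7
tool_pos: [0.5437, 0.0691, 0.1089]
tcp_rot: [3.138, 0.14, 0.002]
wrist_force: [-4.8, -1.0, 8.7]
width: 0.178
grip_force: 122.6
```

Request:
{"op": "jog_arm", "data": {"deltas": [0, 0, 0.001, 0, 0, 0, -1, 0, 0, 0.002, 0, 0, 0, -1, 0, 0, 0.002, 0, 0, 0, -1]}}

```text
time: 8.0
tool_pos: [0.5442, 0.0691, 0.1088]
tcp_rot: [3.138, 0.14, 0.003]
wrist_force: [-8.0, -0.8, 17.1]
width: 0.176
grip_force: 123.8
```

Request:
{"op": "jog_arm", "data": {"deltas": [0, 0, 0.001, 0, 0, 0, -1, 0, 0, 0.002, 0, 0, 0, -1, 0, 0.005, 0.002, 0, 0, 0, -1, 0, 0.01, 0.002, 0, 0, 0, -1, 0, 0.015, 0.002, 0, 0, 0, -1, 0, 0.02, 0.002, 0, 0, 0, -1, 0, 0.025, 0.002, 0, 0, 0, -1]}}

```text
time: 8.7
tool_pos: [0.5469, 0.0444, 0.1086]
tcp_rot: [-3.138, -0.14, -0.005]
wrist_force: [-11.2, 0.4, 26.5]
width: 0.177
grip_force: 125.1
```

Request:
{"op": "jog_arm", "data": {"deltas": [0, 0.005, 0, 0, 0, 0, -1, 0, 0.01, 0, 0, 0, 0, -1, 0, 0.015, 0, 0, 0, 0, -1, 0, 0.02, 0, 0, 0, 0, -1, 0, 0.025, 0, 0, 0, 0, -1, 0, 0.03, 0, 0, 0, 0, -1]}}

```text
time: 9.3
tool_pos: [0.5497, 0.0144, 0.1086]
tcp_rot: [-3.138, -0.14, -0.006]
wrist_force: [-10.8, 0.3, 25.6]
width: 0.176
grip_force: 125.0
```

Request:
{"op": "jog_arm", "data": {"deltas": [0, 0.005, 0, 0, 0, 0, -1, 0, 0.01, 0, 0, 0, 0, -1, 0, 0.015, 0, 0, 0, 0, -1, 0, 0.02, 0, 0, 0, 0, -1, 0, 0.025, 0, 0, 0, 0, -1, 0, 0.03, 0, 0, 0, 0, -1, 0, 0.034, 0, 0, 0, 0, -1, 0, 0.034, 0, 0, 0, 0, -1]}}

```text
time: 10.1
tool_pos: [0.5531, -0.0206, 0.1086]
tcp_rot: [3.137, 0.14, 0.006]
wrist_force: [-9.8, -2.0, 24.6]
width: 0.174
grip_force: 124.9
```

Request:
{"op": "jog_arm", "data": {"deltas": [0, -0.006, 0, 0, 0, 0, -1, 0, -0.012, 0, 0, 0, 0, -1, 0, -0.018, 0, 0, 0, 0, -1, 0, -0.024, 0, 0, 0, 0, -1, 0, -0.03, 0, 0, 0, 0, -1, 0, -0.036, 0, 0, 0, 0, -1, 0, -0.042, 0, 0, 0, 0, -1, 0, -0.045, 0, 0, 0, 0, -1]}}

```text
time: 10.9
tool_pos: [0.549, 0.0251, 0.1085]
tcp_rot: [3.137, 0.141, 0.006]
wrist_force: [-8.4, -2.3, 24.6]
width: 0.178
grip_force: 124.9
```

Request:
{"op": "jog_arm", "data": {"deltas": [0, -0.006, 0, 0, 0, 0, -1, 0, -0.012, 0, 0, 0, 0, -1, 0, -0.018, 0, 0, 0, 0, -1, 0, -0.024, 0, 0, 0, 0, -1, 0, -0.03, 0, 0, 0, 0, -1, 0, -0.036, 0, 0, 0, 0, -1, 0, -0.042, 0, 0, 0, 0, -1, 0, -0.045, 0, 0, 0, 0, -1]}}

```text
time: 11.7
tool_pos: [0.5449, 0.0704, 0.1086]
tcp_rot: [3.138, 0.14, 0.006]
wrist_force: [-10.7, -1.4, 25.3]
width: 0.182
grip_force: 125.0
```

Request:
{"op": "jog_arm", "data": {"deltas": [0, 0, -0.006, 0, 0, 0, -1, 0, 0, -0.02, 0, 0, 0, -1, 0, 0, -0.04, 0, 0, 0, -1, 0, 0, -0.045, 0, 0, 0, -1]}}

```text
time: 12.1
tool_pos: [0.5447, 0.0701, 0.1503]
tcp_rot: [-3.138, -0.139, -0.006]
wrist_force: [0.9, 0.0, -2.1]
width: 0.175
grip_force: 121.2
```

```bash
python3 d.py .503 .286 .145 3.4
```

```text
t 12.1 pos [0.5447 0.0701 0.1503] yaw 5.088617917178229 q [0.08 0.09 1.96 0.   1.09 1.56] F [ 0.9  0.  -2.1]
d [ -22.4 -218.7    5.2] rot [-0.   -0.23  1.69]
```

Request:
{"op": "jog_arm", "data": {"deltas": [-0.002, -0.02, 0, 0, 0, 0, -1, -0.005, -0.05, 0, 0, 0, 1, -1, -0.0085, -0.085, 0, 0, 0, 1.7, -1, -0.012, -0.12, 0, 0, 0, 1.7, -1, -0.0155, -0.155, 0, 0, 0, 1.7, -1, -0.019, -0.19, 0, 0, 0, 1.7, -1, -0.022, -0.21, 0, 0, 0, 1.7, -1, -0.022, -0.2185, 0, 0, 0, 1.7, -1]}}

```text
time: 12.9
tool_pos: [0.5008, 0.2874, 0.1472]
tcp_rot: [3.14, 0.097, -0.002]
wrist_force: [-0.9, -0.5, -3.1]
width: 0.179
grip_force: 121.2
```

```bash
python3 d.py .503 .286 .0952 3.4
python3 - <<'E'
from h import *
t=read_camera("top");s=read_camera("scene")
a=cv2.resize(t["color"][130:225,265:400],None,fx=2.9,fy=2.9,interpolation=3)
b=cv2.resize(s["color"][245:345,295:425],None,fx=3,fy=3,interpolation=3)
h=max(len(a),len(b));p=lambda i:cv2.copyMakeBorder(i,0,h-len(i),0,0,0)
cv2.imwrite("pics/g3.png",np.hstack([p(a),p(b)]))
E
```

```text
t 12.9 pos [0.5008 0.2874 0.1472] yaw 3.522180425535179 q [0.48 0.14 1.9  0.   1.1  1.99] F [-0.9 -0.5 -3.1]
d [ 2.1  1.6 52. ] rot [-0.    0.06  0.12]
```

View pics/g3.png

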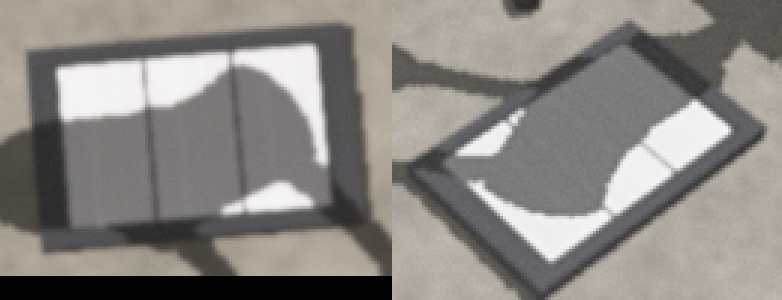

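Request:
{"op": "jog_arm", "data": {"deltas": [0, 0, 0.015, 0, 0, 0, -1, 0, 0, 0.03, 0, 0, 0, -1, 0, 0, 0.042, 0, 0, 0, -1, 0, 0, 0.048, 0, 0, 0, -1, 0, 0, 0.05, 0, 0, 0, -1, 0, 0, 0.051, 0, 0, 0, -1, 0, 0, 0.051, 0, 0, 0, -1]}}

```text
time: 13.7
tool_pos: [0.5021, 0.2859, 0.0972]
tcp_rot: [-3.14, -0.093, -0.001]
wrist_force: [-0.3, 0.0, -3.0]
width: 0.182
grip_force: 121.2
```

Request:
{"op": "jog_arm", "data": {"deltas": [0, 0, 0.001, 0, 0, 0, -1, 0, 0, 0.002, 0, 0, 0, -1, 0, 0, 0.003, 0, 0, 0, -1, 0, 0, 0.003, 0, 0, 0, -1]}}

```text
time: 14.1
tool_pos: [0.5022, 0.2862, 0.0949]
tcp_rot: [-3.139, -0.093, -0.002]
wrist_force: [-1.2, 0.6, 2.0]
width: 0.177
grip_force: 121.8
```

Request:
{"op": "jog_arm", "data": {"deltas": [0, 0, 0, 0, 0, 0, -0.4, 0, 0, 0, 0, 0, 0, 0, 0, 0, 0, 0, 0, 0, 0.5, 0, 0, 0, 0, 0, 0, 1, 0, 0, 0, 0, 0, 0, 1, 0, 0, 0, 0, 0, 0, 1, 0, 0, 0, 0, 0, 0, 1]}}

```text
time: 14.8
tool_pos: [0.5017, 0.2857, 0.0939]
tcp_rot: [3.14, 0.093, -0.0]
wrist_force: [-0.8, -0.1, -0.0]
width: 0.998
grip_force: 0.0
```

Request:
{"op": "jog_arm", "data": {"deltas": [0, 0, -0.02, 0, 0, 0, 1, 0, 0, -0.05, 0, 0, 0, 1, 0, 0, -0.09, 0, 0, 0, 1, 0, 0, -0.12, 0, 0, 0, 1, -0.02, 0.05, -0.14, 0, 0, 0, 1, -0.02, 0.1, -0.14, 0, 0, 0, 1, -0.02, 0.15, -0.14, 0, 0, 0, 1, -0.02, 0.2, -0.14, 0, 0, 0, 1]}}

```text
time: 15.6
tool_pos: [0.4931, 0.0901, 0.2346]
tcp_rot: [-3.14, -0.095, -0.003]
wrist_force: [0.6, 0.3, 0.0]
width: 0.999
grip_force: 0.0
```

Request:
{"op": "jog_arm", "data": {"deltas": [0, 0.05, 0, 0, 0, 0, 1, 0, 0.1, 0, 0, 0, 0, 1, 0, 0.15, 0, 0, 0, 0, 1, 0, 0.2, 0, 0, 0, 0, 1, 0, 0.25, 0, 0, 0, 0, 1, 0, 0.3, 0, 0, 0, 0, 1, 0, 0.3, 0, 0, 0, 0, 1, 0, 0.3, 0, 0, 0, 0, 1]}}

```text
time: 16.4
tool_pos: [0.5106, -0.2089, 0.2336]
tcp_rot: [-3.139, -0.088, 0.001]
wrist_force: [-0.1, 1.3, -0.3]
width: 0.996
grip_force: 0.0
```

Run:
```python
from h import *
s=read_camera("scene");t=read_camera("top")
cv2.imwrite("pics/f.png",np.vstack([cv2.resize(s["color"][150:370,150:480],None,fx=1.5,fy=1.5,interpolation=3),cv2.resize(t["color"][120:270,160:490],None,fx=1.5,fy=1.5,interpolation=3)]))
```

```text
(no output)
```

View pics/f.png

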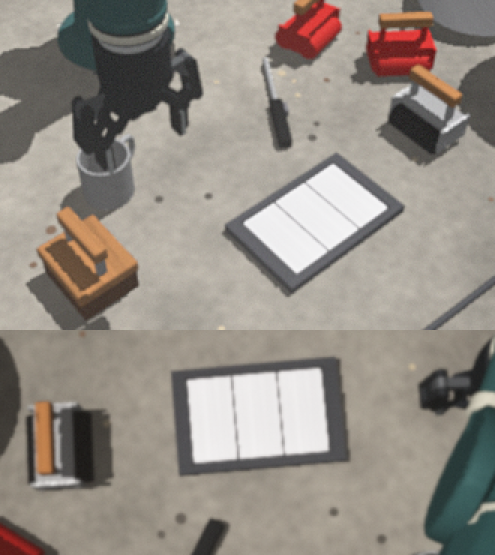

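The roller is upright on the floor near its start, clear of the panel. The three strips look evenly flush, and the brush hasn't moved. The gripper is high and touches nothing.

```bash
python3 -c "from workcell import finish_job; print(finish_job())"
```

```text
the job is handed in; nothing more can be done
None
```

I rolled all three strips down until they looked flush with the frame. I then set the roller down upright on the floor, clear of the panel, and let it go. The brush and the red look-alikes were left alone, and I handed the job in at about 16.5 s; no verdict came back.

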